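# Load a painting panel into its frame and lock it with the batten

### The job

Draw the painting panel right out of the low shelf, lay it down flat on the table and let go; then take it again and set it, back up as it lies, fully home in the picture frame. After that lay the red batten across the panel into the frame's two notches, so that it holds the panel in. Lower both gently without dropping them, leave everything else where it stands, and let go at the end.

Things in the scene. Friction and masses are not known exactly. Their poses are not given: they have to be found in the camera images.
- panel: painting panel, loose, 0.2 to 0.45 kg: a board 180 mm (x) by 120 mm (y), 4 mm thick, painted face down. On its back (up) wooden bars 14 mm wide rise to 20 mm above the underside: along all four edges and one across the middle, along y. Between them are open pockets, floor 4 mm up. Origin: centre of the underside, z up. Either way round fits the frame
- panel_end (a point): top middle of the panel's end bar (83 mm from the panel's centre at its -x, 20 mm up, bar along y). At the start this end stands 55 to 70 mm out of the shelf's open front and the bar can be pinched from above; the rest of the panel lies on the table under the shelf
- panel_mid (a point): top centre of the panel's middle bar (at the panel's centre, 20 mm up, bar along y, 92 mm long): the balanced grip; under the shelf's roof until the panel is drawn out
- shelf: low plywood shelf fixed to the table, a roof on two side walls, no floor: 140 mm deep (x), 160 mm wide (y), 140 mm clear between walls, 46 mm clear under the roof, 58 mm high (70 mm with the pad on it). Origin: on the table under its centre; the open front is 70 mm away at its -x, and the panel is drawn out along -x. Wholly out: panel centre over 160 mm from this origin
- frame: dark wooden frame lying face down, fixed to the table; corner clamps 30 mm high make it 248 x 188 mm. Origin: on the table under its centre, x along its long side. Walls 20 mm thick, 44 mm high; opening 188 mm (x) by 128 mm (y). Inside at the bottom a brass lip, 14 mm wide, 6 mm high, carries the panel: underside then 6 mm, bar tops 26 mm above the table
- notch_a (a point): middle of the floor of the notch in the frame's +y wall: 32 mm wide (along the frame's x), through the 20 mm wall, open at the top, floor 28 mm above the table, 74 mm from the frame's centre
- notch_b (a point): the same for the notch in the frame's -y wall
- batten: red wooden batten, loose, 0.06 to 0.13 kg, 164 mm long (its x), 24 x 24 mm square, lying on the table. Origin: centre of the underside. Home, it lies along the frame's y with an end in each notch, underside 28 mm above the table, 2 mm over the panel's bars, its top 8 mm above the frame
- batten_center (a point): centre of the batten (12 mm above its underside)
- paint_tin: bystander: closed black watercolour tin with a grid of colour patches on its lid, 120 x 65 x 20 mm, lying on the table; it and the batten may swap places; origin: centre of its underside
- tape: bystander: blue roll of masking tape lying flat, 90 mm across, 24 mm high; origin: centre of its underside
- ink: bystander: small amber ink jar with a black cap, 48 mm across, 75 mm high; origin: centre of its underside
- medium: bystander: green plastic bottle, 52 mm across, 120 mm high; origin: centre of its underside
- brush_jar: bystander: blue ceramic jar, 80 mm across, 100 mm high, with brushes standing in it up to 215 mm high; origin: centre of its underside
- dish: bystander: terracotta-coloured dish lying flat, 110 mm across, 18 mm high; origin: centre of its underside
- jar: bystander: empty green glass cup, 74 mm across, 100 mm high; origin: centre of its underside

How it is judged:
On the way, in this order (a step that is already met when the one before it is completed fails the run):
1. the panel lies flat on the table, wholly out of the shelf, and the fingers have let go of it (horizontal distance between panel and shelf above 0.157 m and height (world z) of panel below 0.005 m and angle between panel's own z axis and vertical below 0.05 rad and linear speed of panel below 0.03 m/s and contact force between the fingers and panel below 0.1 N), for 0.2 s.
2. the panel lies home in the frame, let go, and the batten is not over it yet (x of panel in the frame of frame between -0.008 and 0.008 m and y of panel in the frame of frame between -0.008 and 0.008 m and z of panel in the frame of frame between 0.002 and 0.01 m and angle between panel's own z axis and vertical below 0.08 rad and angle between the x axis of panel and the x axis of frame, either way round below 0.1 rad and linear speed of panel below 0.03 m/s and contact force between the fingers and panel below 0.1 N and horizontal distance between batten_center and frame above 0.06 m), for 0.2 s.
At the end, for the whole second after the job is handed in: Panel flat on the frame's lip (centre within 8 mm, underside 2 to 10 mm up, tilt under 0.08, yaw within 0.1 rad); batten across it in both notches (centre within 9 mm in the frame's x, 14 mm in y, 35 to 45 mm up, within 0.12 rad of square); both at rest (x of panel in the frame of frame between -0.008 and 0.008 m and y of panel in the frame of frame between -0.008 and 0.008 m and z of panel in the frame of frame between 0.002 and 0.01 m and angle between panel's own z axis and vertical below 0.08 rad and angle between the x axis of panel and the x axis of frame, either way round below 0.1 rad and linear speed of each of panel, batten below 0.03 m/s and x of batten_center in the frame of frame between -0.009 and 0.009 m and y of batten_center in the frame of frame between -0.014 and 0.014 m and z of batten_center in the frame of frame between 0.035 and 0.045 m and angle between the x axis of batten and the y axis of frame, either way round below 0.12 rad); the robot touches nothing.
It fails at once if the panel is dropped (falls free faster than 0.7 m/s, about 25 mm) (linear speed of panel above 0.7 m/s and contact force between the fingers and panel below 0.1 N).
It fails at once if the batten is dropped (falls free faster than 0.7 m/s, about 25 mm) (linear speed of batten above 0.7 m/s and contact force between the fingers and batten below 0.1 N).
It fails at once if a bystander is moved more than 40 mm or tipped over (distance of any of paint_tin, tape, ink, medium, brush_jar, dish, jar from where it was at the start of the episode above 0.04 m or angle between any of paint_tin, tape, ink, medium, brush_jar, dish, jar's own z axis and vertical above 0.6 rad).
It also fails if it takes over 72 s, if anything falls off the work surface, if the arm or the gripper's body presses on something with over 40 N, if the wrist force passes 120 N, or if a joint passes its speed limit or range.

### The arm

A 6-joint arm with a two-finger parallel gripper is mounted at the origin on the work surface. World frame = base frame: x ahead of the robot, y to its left, z up, the work surface at z = 0. Lengths are in m, angles in rad, forces in N, time in s.
With the tool pointing down it reaches from about 0.375 to 0.975 m from the base axis. Payload 3.8 kg.
Tool frame: the origin (TCP) lies midway between the tips of the shut fingers; the grasp point (between the pads) lies bot.grasp_offset behind it (bot.grasp_offset is the distance from the TCP to the grasp point, in m); z points along the fingers, y is the direction in which the jaws open and shut (so a half turn about z gives the same grasp; the last joint's range is limited). The gripper opens to 85 mm and grips with 20 to 120 N. Pads are 22 mm wide; open, the fingers measure 114 mm over their backs; the gripper's body (76 mm by 85 mm) begins 54 mm behind the grasp point. The pads swing forward as they close: fully open they stand 13 mm farther back than shut.
Start: joints at [-1.166, 0.264, 1.604, -0, 1.274, -0.037], TCP at [0.289, -0.61, 0.231] pointing down, gripper open.
Joint ranges: [-2.63, 2.63], [-0.94, 2.18], [0.31, 2.57], [-1.31, 4.45], [0, 2.66], [-2.55, 2.55]. Speed limits (rad/s): [2.57, 2.57, 3.14, 3.14, 3.14, 3.14].

### API

Orientations are given as a rotation vector (axis times angle).
In Python, from workcell import read_state, viewer, job, bot gives the robot as it stands.
- The arm moves only by the shell command python3 -m crank 'ROWS' [FORCE]. ROWS is text: rows parted by semicolons, each of 7 numbers parted by spaces: the shift along the tool's x, y, z in mm, then the turn, a rotation vector about the tool's x, y, z in rad, then the closure in counts, from 0 (fully open) to 255 (shut). A call has 1 to 20 rows; each row is the pose to reach, as a shift and turn from the pose commanded when the call began, along the tool's axes at that moment; what a row does not reach only later rows make up. A row lasts 1/8 s, in which the tool goes at most 62.5 mm and 10.7 degrees, less where a joint would pass 70% of its speed; a pose out of reach is approached as far as the arm can. A call with a gripper value outside its range is refused whole. The fingers move at their own pace and stop on an object; FORCE is the grip in N (left out, the last holds). Time passes only in rows, so rows that repeat a pose let the fingers close. It gives the time, the measured TCP pose, the force and the opening at its end, in the units of the state.
- read_state(): the state, without advancing time (a new reading comes with each control period).
- viewer.read_camera(name): name is "side" or "top"; returns a dict with "pixels" (384x512x3 uint8, red, green, blue), "vertical_fov" (degrees; the focal length in pixels is half the picture's height over the tangent of half this angle, whatever the lens; pixels are square), "cx", "cy" (the principal point, pixels), "view" (4x4, takes a point from world to camera coordinates). Camera axes: x right, y up, looking along -z (the intrinsics and any distortion apply to the point x, -y, -z); pixel columns grow to the right and rows downward; lengths in m; the calibration is good to about 2 mm. A picture is of the moment at which its call begins. There is no depth.
- job.finish_job(): hands the job in, once; it reports no verdict.
The state is a dict: "time": time; "q": joint angles; "joint_vel": joint speeds; "joint_torque": joint torques, N m; "tool_pos": TCP position; "tcp_rot": TCP orientation; "wrist_force": force on the tool from outside, world axes, zero at the start; "torque": the same for the moment, N m; "width": opening from 0.0 (shut) to 1.0 (fully open).
Only numpy, scipy, OpenCV 4.12 (cv2) and the standard library are available. Lean on these libraries where they do the work, as an engineer would, in place of code of your own. Each camera call takes 0.05 s, during which the arm holds its last target.

## Working session

There is one attempt and no reset: what is moved stays moved. The work goes in short steps, Python scripts to look and compute and a shell command to move; the robot and the scene stay as the last step left them, time stands still between calls to the robot, and variables do not carry over. Pictures are saved under pics/ and viewed, and the job is handed in when it is done.

```bash
ls; mkdir -p pics
python3 - <<'E'
from workcell import read_state, viewer, job, bot
import cv2
s=read_state(); print(s); print([a for a in dir(bot) if a[0]!='_'], bot.grasp_offset)
for n in("side","top"):
    d=viewer.read_camera(n); print(n,{k:v for k,v in d.items() if k!='pixels'})
    cv2.imwrite(f"pics/{n}0.png",d["pixels"][:,:,::-1])
E
```

```text
pics
{'time': 0.0, 'q': array([-1.16587096e+00,  2.64746370e-01,  1.60537763e+00,  3.56013260e-05,
        1.27368972e+00, -3.69113633e-02]), 'joint_vel': array([ 0.00019838, -0.00081288, -0.000374  ,  0.0015931 , -0.00077738,
        0.00020885]), 'joint_torque': array([-1.63413388e-03, -5.15115523e+01, -3.67310858e+01, -2.59299059e-04,
        1.28886499e-02,  3.35646604e-06]), 'tool_pos': array([ 0.28834522, -0.60950711,  0.22996463]), 'tcp_rot': array([-3.06310831e+00, -6.87908009e-01,  5.85395460e-04]), 'wrist_force': array([-0.42222932, -0.12573199,  0.84381964]), 'torque': array([ 0.0051693 , -0.00472537,  0.05064914]), 'width': 0.9999072261686652}
['MotionError', 'grasp_offset'] 0.0187
side {'vertical_fov': 50.49827812015388, 'cx': 257.08329928921694, 'cy': 192.52721157219426, 'view': array([[-0.9584542 , -0.28508353, -0.00963964,  0.54637968],
       [ 0.16830564, -0.59248391,  0.78780457, -0.15196898],
       [-0.23030144,  0.75345219,  0.61584986, -0.86826472],
       [ 0.        ,  0.        ,  0.        ,  1.        ]])}
top {'vertical_fov': 55.56285899808751, 'cx': 249.2740788525914, 'cy': 193.87037536848987, 'view': array([[-0.01431089, -0.99982104, -0.01237289, -0.00521904],
       [ 0.99709801, -0.01519505,  0.07459676, -0.59336689],
       [-0.07477142, -0.01126943,  0.99713702, -1.02491492],
       [ 0.        ,  0.        ,  0.        ,  1.        ]])}
```

View pics/top0.png

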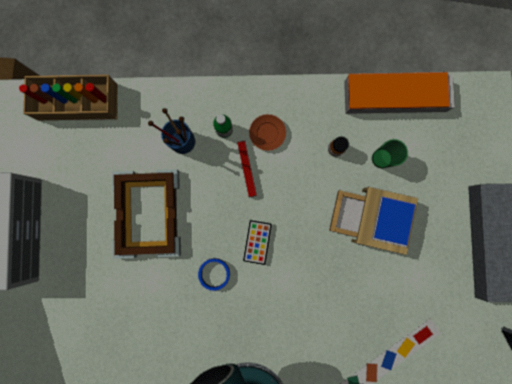

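View pics/side0.png

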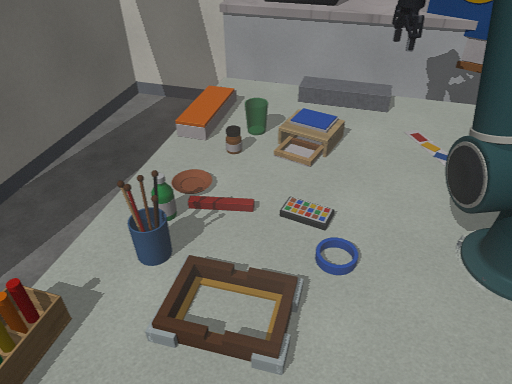

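The top view shows the panel end at about px (348,213), the shelf with blue pad (392,222), the frame centre (146,214) with notches at its upper and lower (left/right image) sides, and the batten at (247,168). The side view shows the same things. Next I'll enlarge the crops to measure.

```bash
cat > h.py <<'E'
import numpy as np, cv2
from workcell import read_state, viewer, bot
from scipy.spatial.transform import Rotation as R
def cam(n):
    d=viewer.read_camera(n); h=d["pixels"].shape[0]
    d["f"]=h/2/np.tan(np.radians(d["vertical_fov"])/2); return d
def ray(d,u,v):
    V=d["view"]; r=np.array([(u-d["cx"])/d["f"],-(v-d["cy"])/d["f"],-1.])
    return -V[:3,:3].T@V[:3,3], V[:3,:3].T@r
def at(d,u,v,z):
    o,r=ray(d,u,v); return (o+r*(z-o[2])/r[2])
def proj(d,p):
    c=d["view"]@np.r_[p,1]; return np.array([d["cx"]+d["f"]*c[0]/-c[2], d["cy"]-d["f"]*c[1]/-c[2]])
def crop(d,x0,y0,x1,y1,k,name):
    im=d["pixels"][y0:y1,x0:x1,::-1]; cv2.imwrite(name,cv2.resize(im,None,fx=k,fy=k,interpolation=cv2.INTER_CUBIC))
E
python3 - <<'E'
from h import *
d=cam("top"); crop(d,320,175,430,265,7,"pics/t_panel.png"); crop(d,100,160,195,265,5,"pics/t_frame.png")
e=cam("side"); crop(e,265,95,355,170,8,"pics/s_panel.png"); crop(e,140,250,310,375,4,"pics/s_frame.png")
hsv=cv2.cvtColor(d["pixels"],cv2.COLOR_RGB2HSV)
for n,dd,box in(("top",d,(225,130,270,205)),("side",e,(180,185,265,220))):
    hsv=cv2.cvtColor(dd["pixels"],cv2.COLOR_RGB2HSV)
    m=(((hsv[...,0]<6)|(hsv[...,0]>172))&(hsv[...,1]>150)).astype(np.uint8)
    k=np.zeros_like(m);x0,y0,x1,y1=box;k[y0:y1,x0:x1]=1;m*=k
    pts=np.argwhere(m)[:,::-1].astype(np.float32); r=cv2.minAreaRect(pts);print(n,len(pts),r)
    b=cv2.boxPoints(r)
    for p in b: print(at(dd,*p,0.024).round(4))
for nm,z,px in(("ink",.075,(339,146)),("jar",.1,(391,152)),("dish",.018,(268,132)),("medium",.12,(223,122)),("tape",.024,(214,274)),("tin",.02,(257,242)),("brush",.1,(178,133)),("framec",.044,(146,214)),("pend",.02,(338,213)),("shelf",.058,(388,222))):
    print(nm,at(d,*px,z).round(3))
E
```

```text
top 402 ((246.62124633789062, 168.57928466796875), (55.882118225097656, 7.306787014007568), 78.17850494384766)
[0.7445 0.0185 0.024 ]
[ 0.7485 -0.0023  0.024 ]
[ 0.589 -0.033  0.024]
[ 0.585  -0.0124  0.024 ]
side 321 ((219.96824645996094, 203.10360717773438), (64.0692138671875, 11.983414649963379), 3.012787342071533)
[0.7325 0.0445 0.024 ]
[0.7503 0.0009 0.024 ]
[ 0.5913 -0.0303  0.024 ]
[0.5793 0.0138 0.024 ]
ink [ 0.717 -0.263  0.075]
jar [ 0.694 -0.395  0.1  ]
dish [ 0.774 -0.071  0.018]
medium [0.778 0.052 0.12 ]
tape [0.368 0.089 0.024]
tin [ 0.456 -0.034  0.02 ]
brush [0.755 0.175 0.1  ]
framec [0.539 0.277 0.044]
pend [ 0.535 -0.267  0.02 ]
shelf [ 0.507 -0.394  0.058]
```

View pics/t_panel.png

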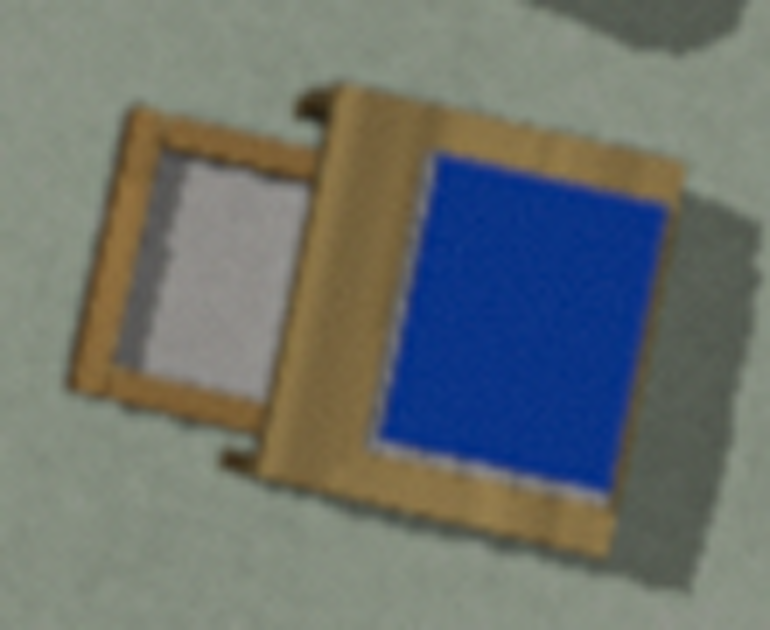

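View pics/t_frame.png

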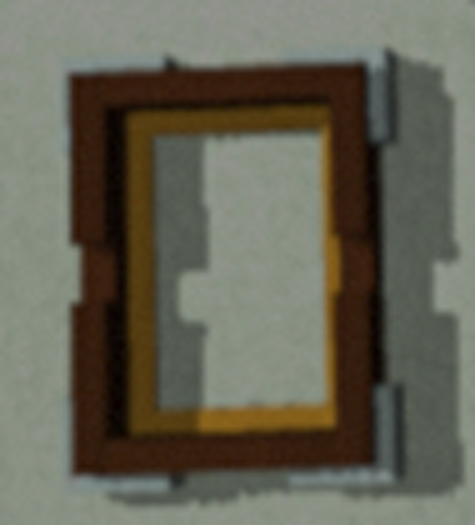

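View pics/s_panel.png

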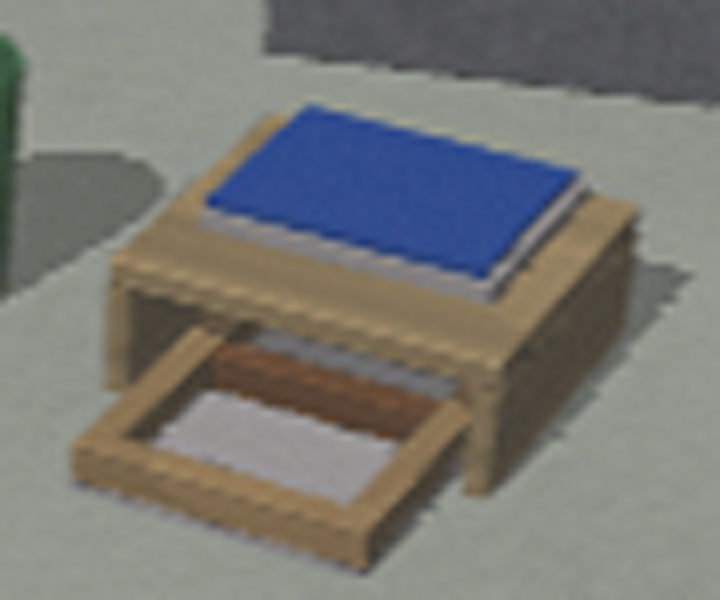

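View pics/s_frame.png

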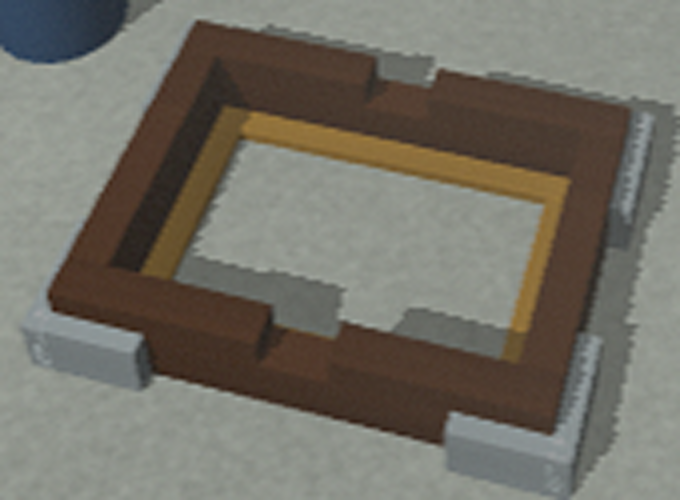

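```bash
cat > m.py <<'E'
from h import *
d=cam("top"); e=cam("side")
def P(dd,o,k,pts,z): return np.array([at(dd,o[0]+(x+.5)/k-.5,o[1]+(y+.5)/k-.5,z)[:2] for x,y in pts])
ft=P(d,(100,160),5,[(70,74),(366,65),(379,470),(73,474)],.044)
fs=P(e,(140,250),4,[(50,300),(197,20),(632,108),(553,434)],.044)
pt=P(d,(320,175),7,[(137,104),(70,388)],.02)
ps=P(e,(265,95),8,[(368,527),(75,440)],.02)
nt=P(d,(100,160),5,[(82,243),(84,302),(372,237),(374,293)],.028)
np.set_printoptions(precision=4,suppress=True)
print("frame top",ft,ft.mean(0),"\nside",fs,fs.mean(0)); print("panel",pt,ps)
for q in(pt,ps):
    v=q[1]-q[0]; print(np.linalg.norm(v),np.degrees(np.arctan2(v[1],v[0])))
for q in (ft,fs):
    print("sides",[np.linalg.norm(q[i]-q[i-1]) for i in range(4)])
    for a,b in((0,3),(1,2),(0,1),(3,2)): v=q[b]-q[a];print(a,b,np.degrees(np.arctan2(v[1],v[0])))
print("notch",nt)
# shelf
sh=P(d,(320,175),7,[(345,85),(683,162),(608,556),(262,478)],.058);print("shelf",sh,sh.mean(0),[np.linalg.norm(sh[i]-sh[i-1]) for i in range(4)])
E
python3 m.py
```

```text
frame top [[0.6528 0.3699]
 [0.6553 0.2015]
 [0.4279 0.1939]
 [0.4279 0.3652]] [0.541  0.2826] 
side [[0.6489 0.3744]
 [0.6555 0.204 ]
 [0.4283 0.1991]
 [0.4235 0.3735]] [0.539  0.2878]
panel [[ 0.6022 -0.2723]
 [ 0.4867 -0.2413]] [[ 0.4849 -0.2455]
 [ 0.5993 -0.2734]]
0.11967093137793723 164.99529190705695
0.11778651122283358 -13.699693174524441
sides [np.float64(0.22495206098537412), np.float64(0.16840756910847526), np.float64(0.22753607358748826), np.float64(0.17122819590397353)]
0 3 -178.79338636174575
1 2 -178.09205805404972
0 1 -89.16458076959486
3 2 -90.01750620026225
sides [np.float64(0.2253652764243379), np.float64(0.170440186664872), np.float64(0.22718797496907106), np.float64(0.17454061491322354)]
0 3 -179.79116610094275
1 2 -178.74318734888
0 1 -87.77285930736947
3 2 -88.40640313602385
notch [[0.5575 0.3679]
 [0.5238 0.3663]
 [0.5585 0.2015]
 [0.5265 0.2003]]
shelf [[ 0.6053 -0.3456]
 [ 0.5729 -0.4769]
 [ 0.4197 -0.4404]
 [ 0.4516 -0.3073]] [ 0.5124 -0.3925] [np.float64(0.1584244905923706), np.float64(0.1353251297718182), np.float64(0.15749694600658767), np.float64(0.1369441287413825)]
```

```bash
cat > go.py <<'E'
# usage: go.py x y z thetadeg -> tool-axis shift (mm) and turn (rad) from measured pose
import sys; from h import *
def calc(x,y,z,th):
    s=read_state(); Rm=R.from_rotvec(s["tcp_rot"])
    t=R.from_euler('z',th,degrees=True)*R.from_euler('x',180,degrees=True)
    print("time %.2f pos"%s["time"],s["tool_pos"].round(4),"shift",(Rm.inv().apply(np.array([x,y,z])-s["tool_pos"])*1000).round(1),"turn",(Rm.inv()*t).as_rotvec().round(4))
if __name__=="__main__": calc(*map(float,sys.argv[1:5]))
E
python3 go.py .5415 -.265 .10 -14
```

```text
time 0.30 pos [ 0.2885 -0.6099  0.2308] shift [ 376.2 -203.5  131. ] turn [-8.000e-04  2.000e-04  6.862e-01]
```

```bash
python3 -m crank '60 -32 10 0 0 0.12 135; 120 -65 20 0 0 0.24 135; 180 -97 40 0 0 0.36 135; 240 -130 60 0 0 0.48 135; 300 -162 80 0 0 0.6 135; 345 -187 100 0 0 0.68 135; 376 -203 120 0 0 0.686 135; 376 -203 130 0 0 0.686 135; 376 -203 130 0 0 0.686 135; 376 -203 130 0 0 0.686 135'; python3 go.py .5415 -.265 .10 -14
python3 - <<'E'
from h import *
d=cam("top"); crop(d,300,150,440,270,5,"pics/t1.png")
e=cam("side"); crop(e,265,80,365,170,7,"pics/s1.png")
E
```

```text
time: 1.55
tool_pos: [0.5416, -0.2674, 0.1021]
tcp_rot: [3.117, -0.384, 0.001]
wrist_force: [-0.4, -0.5, 0.6]
width: 0.473
time 1.55 pos [ 0.5416 -0.2674  0.1021] shift [-0.6 -2.3  2.1] turn [ 0.0007 -0.001  -0.001 ]
```

View pics/t1.png

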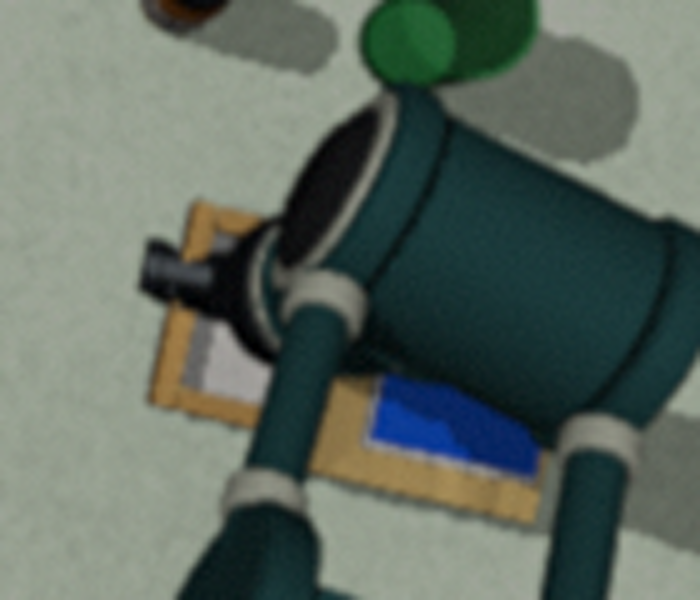

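View pics/s1.png

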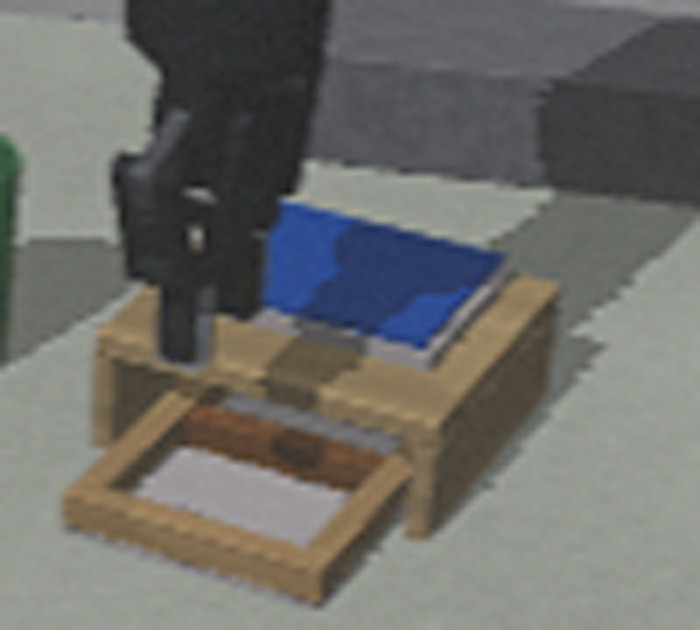

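The fingers in the top view straddle the end bar (crop px ~ (185,270)), and the side view agrees. I'll go down to a low hover and check there.

```bash
python3 -m crank '-1 -2 30 0 0 0 135; -1 -2 62 0 0 0 135; -1 -2 62 0 0 0 135; -1 -2 62 0 0 0 135'; python3 go.py .5415 -.265 .007 -14
python3 - <<'E'
from h import *
d=cam("top"); crop(d,320,180,380,240,10,"pics/t2.png")
e=cam("side"); crop(e,265,80,365,170,7,"pics/s2.png")
E
```

```text
time: 2.15
tool_pos: [0.5418, -0.265, 0.0408]
tcp_rot: [3.117, -0.384, 0.003]
wrist_force: [0.5, 0.1, -0.8]
width: 0.468
time 2.15 pos [ 0.5418 -0.265   0.0408] shift [-0.4  0.1 33.8] turn [ 0.0005 -0.002  -0.001 ]
```

View pics/t2.png

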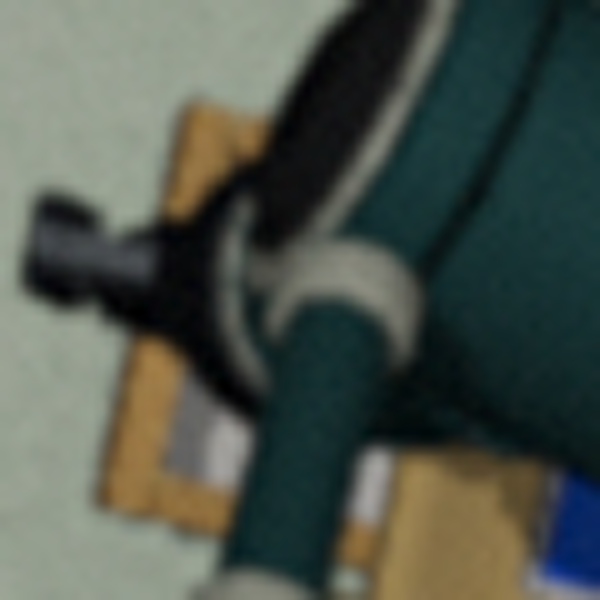

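View pics/s2.png

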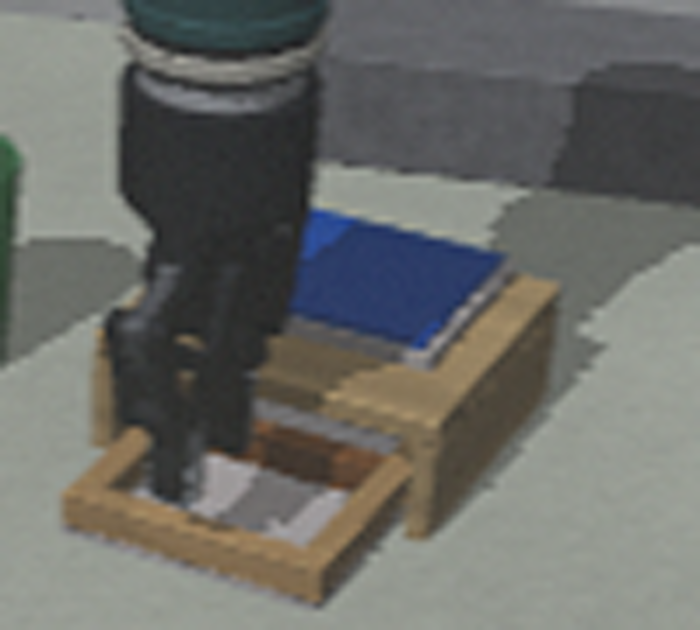

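Run:
```python
from h import *
e=cam("side")
u,v=265+175/7,80+500/7
for z in(.04,.045,.05): print(at(e,u,v,z).round(4))
t=np.array([.5418,-.265]);p=np.array([.242,.970])
for s in(-27,-20,20,27): print(s,[ (proj(e,np.r_[t+p*s/1000,z])-[265,80])*7 for z in(.0408,.048)])
# panel end-bar outer edge & inner edge in side
print(at(e,265+(320)/7,80+(588)/7,.02),at(e,265+63/7,80+497/7,.02))
```

```text
[ 0.5452 -0.245   0.04  ]
[ 0.5436 -0.2372  0.045 ]
[ 0.542  -0.2295  0.05  ]
-27 [array([223.29306274, 444.53674973]), array([224.17173574, 429.56588565])]
-20 [array([215.82002988, 452.18266602]), array([216.6740703, 437.1804871])]
20 [array([171.94289933, 497.07486349]), array([172.64776888, 481.89343696])]
27 [array([164.05241936, 505.14788423]), array([164.72963955, 489.93505999])]
[ 0.48116407 -0.22785917  0.02      ] [ 0.59716404 -0.26578254  0.02      ]
```

```bash
python3 -m crank '0 0 15 0 0 0 135; 0 0 32 0 0 0 135; 0 0 32 0 0 0 135;0 0 32 0 0 0 135' 40
python3 - <<'E'
from h import *
e=cam("side"); crop(e,265,80,365,170,7,"pics/s3.png")
E
```

```text
time: 2.8
tool_pos: [0.5408, -0.2635, 0.0066]
tcp_rot: [-3.118, 0.382, 0.002]
wrist_force: [-0.4, -1.1, 0.2]
width: 0.471
```

View pics/s3.png

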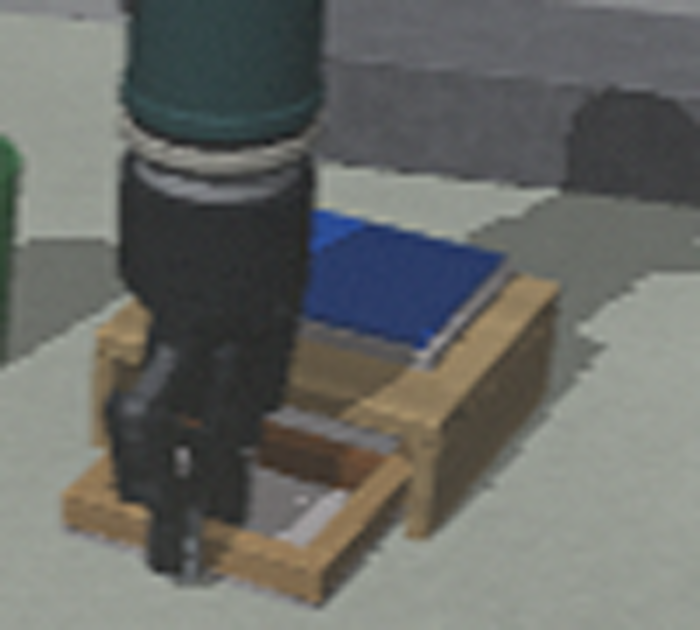

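The fingers straddle the end bar: the outer one is in front (crop px 175,570), the inner one in the pocket. Closing now.

```bash
python3 -m crank '0 0 -1 0 0 0 200; 0 0 -1 0 0 0 240;0 0 -1 0 0 0 240;0 0 -1 0 0 0 240;0 0 -1 0 0 0 240;0 0 -1 0 0 0 240' 40
```

```text
time: 3.6
tool_pos: [0.5418, -0.2641, 0.0091]
tcp_rot: [3.118, -0.383, 0.002]
wrist_force: [-0.4, 0.5, 5.9]
width: 0.145
```

```bash
python3 -m crank '0 -8 -1 0 0 0 240;0 -18 -1 0 0 0 240;0 -28 -1 0 0 0 240;0 -40 -1 0 0 0 240;0 -52 -1 0 0 0 240;0 -64 -1 0 0 0 240;0 -76 -1 0 0 0 240;0 -88 -1 0 0 0 240;0 -100 -1 0 0 0 240;0 -110 -1 0 0 0 240;0 -118 -1 0 0 0 240;0 -124 -1 0 0 0 240;0 -124 -1 0 0 0 240;0 -124 -1 0 0 0 240'
python3 - <<'E'
from h import *
d=cam("top"); crop(d,270,160,440,270,4,"pics/t4.png")
e=cam("side"); crop(e,230,80,365,190,5,"pics/s4.png")
E
```

```text
time: 5.35
tool_pos: [0.5712, -0.143, 0.0092]
tcp_rot: [-3.118, 0.383, 0.0]
wrist_force: [0.2, 0.9, -1.2]
width: 0.15
```

View pics/t4.png

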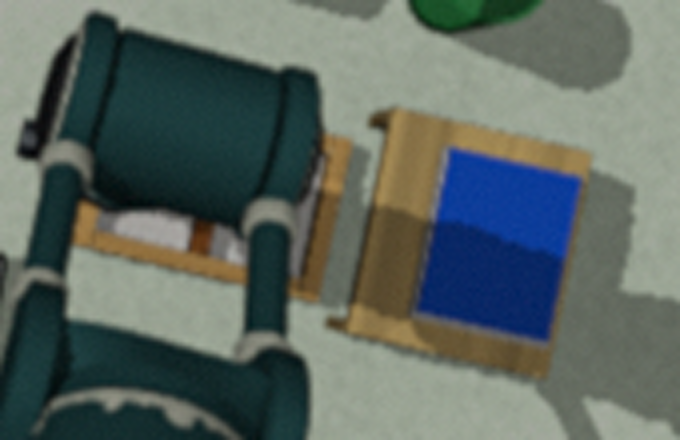

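View pics/s4.png

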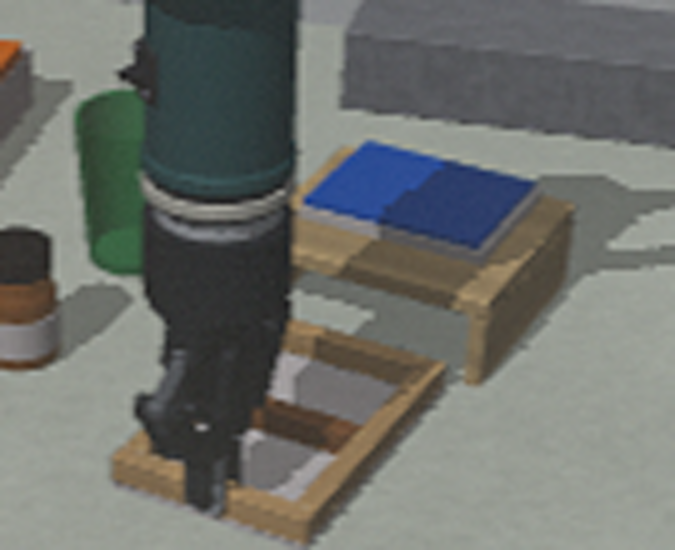

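The panel is clear of the shelf with a gap (side crop about (460,350)). A little more for margin, then let go.

```bash
python3 -m crank '0 -8 0 0 0 0 240;0 -12 1 0 0 0 240;0 -12 1 0 0 0 240;0 -12 1 0 0 0 200;0 -12 0 0 0 0 150;0 -12 0 0 0 0 135;0 -12 0 0 0 0 135;0 -12 0 0 0 0 135;0 -12 -20 0 0 0 135;0 -12 -60 0 0 0 135;0 -12 -100 0 0 0 135;0 -12 -150 0 0 0 135;0 -12 -150 0 0 0 135;0 -12 -150 0 0 0 135'
python3 - <<'E'
from h import *
d=cam("top"); crop(d,270,160,440,270,4,"pics/t5.png")
e=cam("side"); crop(e,230,80,365,190,5,"pics/s5.png")
E
```

```text
time: 7.2
tool_pos: [0.5742, -0.1318, 0.1604]
tcp_rot: [3.118, -0.383, 0.002]
wrist_force: [0.3, 0.4, -0.3]
width: 0.472
```

View pics/t5.png

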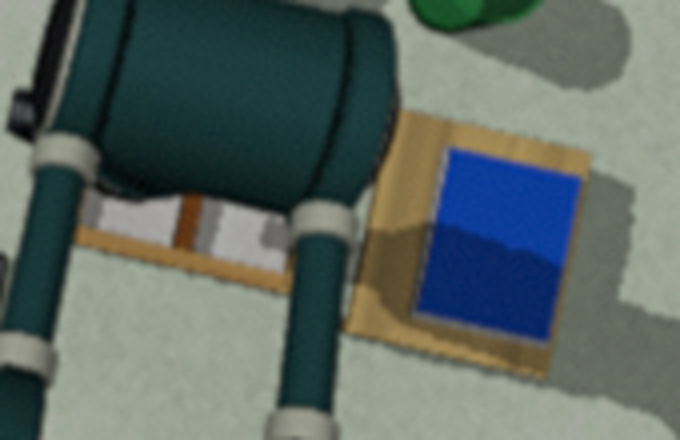

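View pics/s5.png

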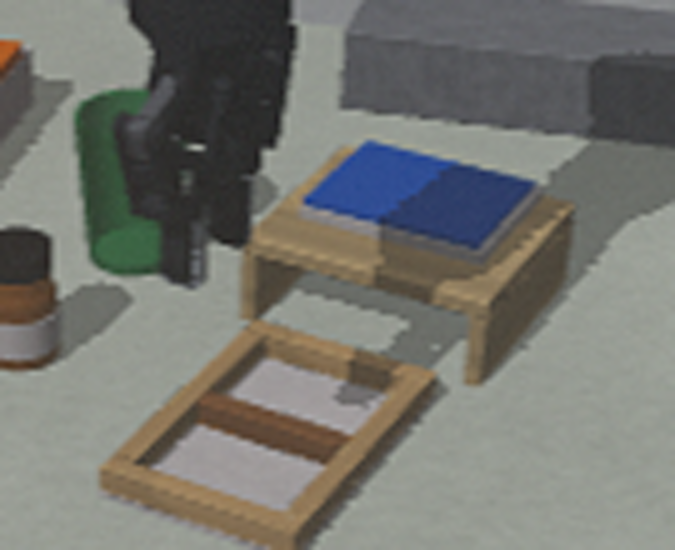

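```bash
python3 - <<'E'
from h import *
e=cam("side");d=cam("top")
c=np.array([at(e,230+(x+.5)/5-.5,80+(y+.5)/5-.5,.02)[:2] for x,y in[(102,468),(292,540),(437,377),(255,322)]])
print(c,c.mean(0)); 
for i in range(4): v=c[i]-c[i-1]; print(np.linalg.norm(v),np.degrees(np.arctan2(v[1],v[0])))
# top: near edge
q=np.array([at(d,270+(x+.5)/4-.5,160+(y+.5)/4-.5,.02)[:2] for x,y in[(78,242),(290,294),(186,266)]]);print(q)
E
python3 go.py .5541 -.2123 .1 -14
```

```text
[[ 0.63134563 -0.13919432]
 [ 0.51743156 -0.10444201]
 [ 0.4723338  -0.27846041]
 [ 0.5880352  -0.30917262]] [ 0.55228655 -0.20781734]
0.1754092810769778 75.70522356446351
0.11909717823278082 163.034373495844
0.17976710191025114 -104.52886390072588
0.11970820703456554 -14.86598099188016
[[ 0.51636986 -0.1268345 ]
 [ 0.47730193 -0.27668376]
 [ 0.49819322 -0.20338831]]
time 7.40 pos [ 0.5729 -0.1314  0.1576] shift [ 1.5 83.  57.6] turn [-0.0001  0.0031  0.0001]
```

```bash
python3 -m crank '0 40 0 0 0 0 135; 0 83 30 0 0 0 135; 0 83 80 0 0 0 135;0 83 110 0 0 0 135;0 83 115 0 0 0 135;0 83 115 0 0 0 135;0 83 115 0 0 0 135'; python3 go.py .5541 -.2123 .008 -14
python3 - <<'E'
from h import *
e=cam("side"); crop(e,230,80,365,190,5,"pics/s6.png")
E
```

```text
time: 8.28
tool_pos: [0.5555, -0.2127, 0.046]
tcp_rot: [3.117, -0.382, 0.004]
wrist_force: [-0.2, -0.1, 1.3]
width: 0.473
time 8.28 pos [ 0.5555 -0.2127  0.046 ] shift [-1.6 -0.1 38. ] turn [ 0.0005 -0.0029  0.0005]
```

View pics/s6.png

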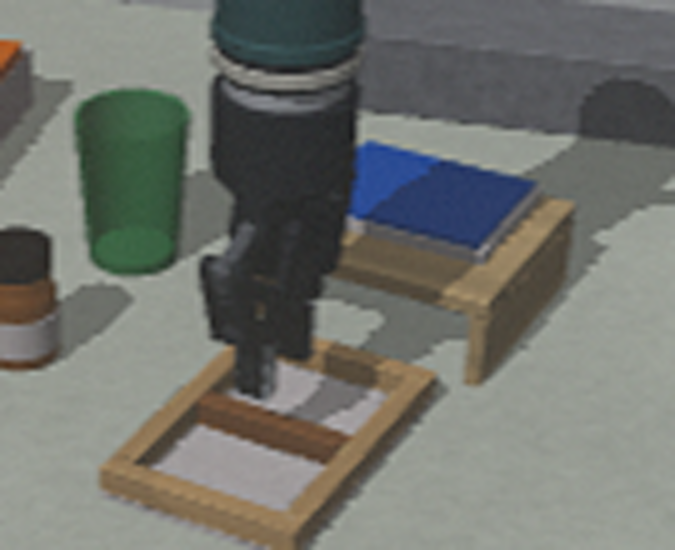

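The fingers straddle the middle bar (crop ~(265,390), above the bar). Going down and gripping.

```bash
python3 -m crank '0 0 20 0 0 0 135; 0 0 36 0 0 0 135; 0 0 36 0 0 0 135;0 0 36 0 0 0 135;0 0 36 0 0 0 190;0 0 36 0 0 0 240;0 0 36 0 0 0 240;0 0 36 0 0 0 240;0 0 36 0 0 0 240;0 0 36 0 0 0 240;0 0 30 0 0 0 240; 0 0 15 0 0 0 240;0 0 0 0 0 0 240;0 0 -30 0 0 0 240;0 0 -50 0 0 0 240;0 0 -50 0 0 0 240;0 0 -50 0 0 0 240' 60;  python3 - <<'E'
from h import *
e=cam("side"); crop(e,230,80,365,190,5,"pics/s7.png")
E
python3 go.py .54 .285 .1 91
```

```text
time: 10.45
tool_pos: [0.5535, -0.212, 0.0937]
tcp_rot: [-3.118, 0.383, 0.001]
wrist_force: [0.7, -0.1, -3.9]
width: 0.14
time 10.50 pos [ 0.553  -0.2119  0.0931] shift [-132.8 -479.    -6.5] turn [-2.3000e-03  1.2000e-03 -1.8325e+00]
```

View pics/s7.png

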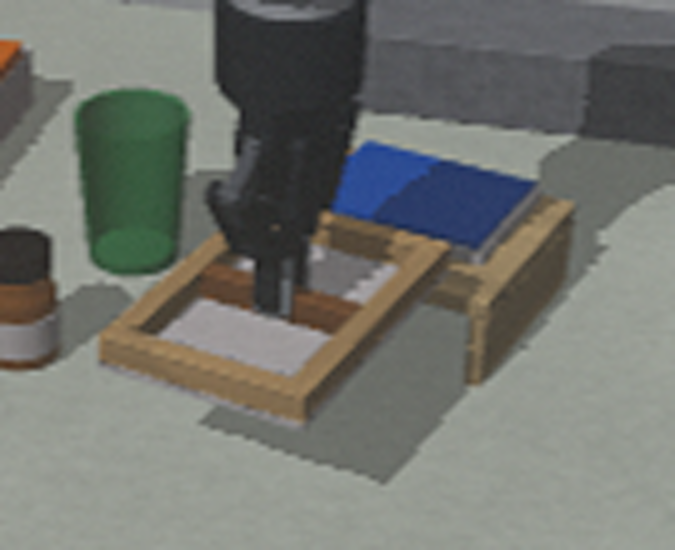

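```bash
python3 -m crank '-6 -20 -20 0 0 -0.06 240;-17 -60 -30 0 0 -0.2 240;-28 -100 -30 0 0 -0.36 240;-39 -140 -30 0 0 -0.52 240;-50 -180 -30 0 0 -0.68 240;-61 -220 -30 0 0 -0.84 240;-72 -260 -30 0 0 -1 240;-83 -300 -30 0 0 -1.16 240;-94 -340 -30 0 0 -1.32 240;-105 -380 -30 0 0 -1.48 240;-116 -420 -30 0 0 -1.64 240;-127 -455 -30 0 0 -1.76 240;-132 -475 -30 0 0 -1.82 240;-133 -479 -30 0 0 -1.832 240;-133 -479 -30 0 0 -1.832 240;-133 -479 -30 0 0 -1.832 240;-133 -479 -30 0 0 -1.832 240';  python3 go.py .54 .285 .07 91;python3 - <<'E'
from h import *
e=cam("side"); crop(e,110,200,330,380,3,"pics/s8.png")
e=cam("top"); crop(e,90,140,220,280,4,"pics/t8.png")
E
```

```text
time: 12.62
tool_pos: [0.5409, 0.2835, 0.1242]
tcp_rot: [2.204, 2.238, -0.001]
wrist_force: [-0.2, 0.3, -3.7]
width: 0.139
time 12.62 pos [0.5409 0.2835 0.1242] shift [ 1.5 -0.9 54.2] turn [-0.0002  0.0003 -0.0021]
```

View pics/s8.png

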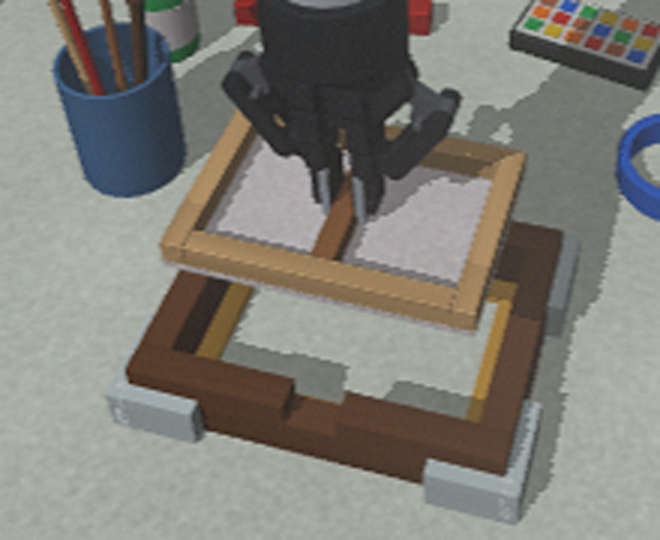

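View pics/t8.png

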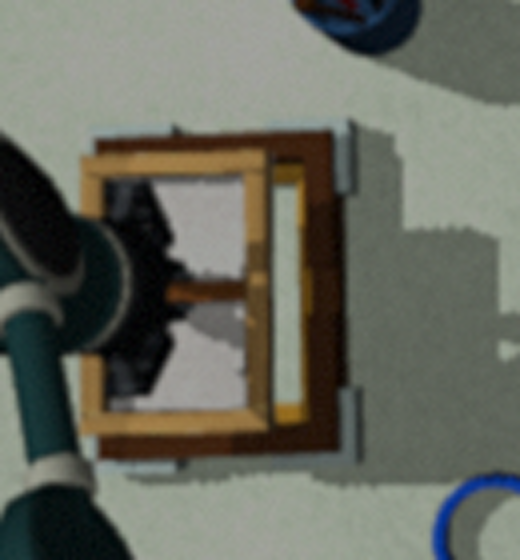

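Panel held level over the frame, roughly aligned in both views. Lowering to just above the rim before comparing again.

```bash
python3 -m crank '1 -1 15 0 0 0 240;1 -1 35 0 0 0 240;1 -1 50 0 0 0 240;1 -1 60 0 0 0 240;1 -1 60 0 0 0 240;1 -1 60 0 0 0 240';  python3 go.py .54 .285 .02 91;python3 - <<'E'
from h import *
e=cam("side"); crop(e,140,220,310,375,4,"pics/s9.png")
e=cam("top"); crop(e,100,155,200,270,5,"pics/t9.png")
E
```

```text
time: 13.48
tool_pos: [0.5403, 0.2859, 0.0647]
tcp_rot: [2.202, 2.24, 0.001]
wrist_force: [0.5, -0.2, -2.9]
width: 0.141
time 13.47 pos [0.5403 0.2859 0.0647] shift [-0.9 -0.3 44.7] turn [ 0.0009 -0.0004 -0.0004]
```

View pics/s9.png

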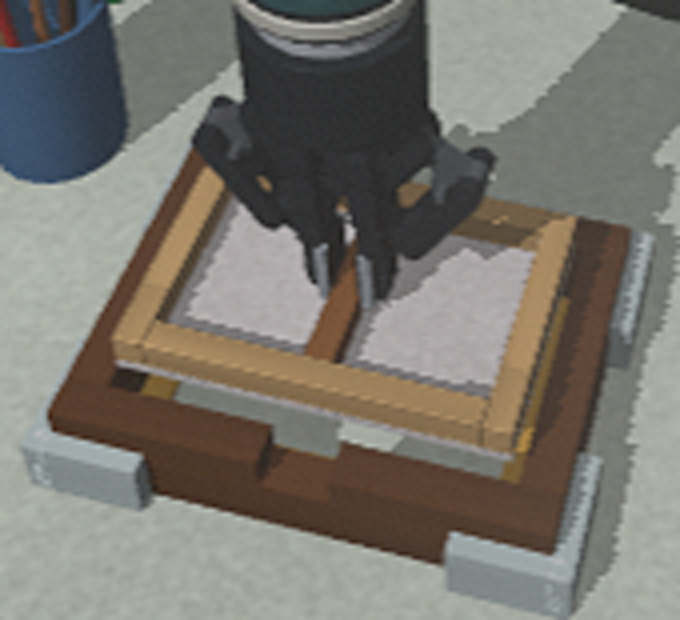

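View pics/t9.png

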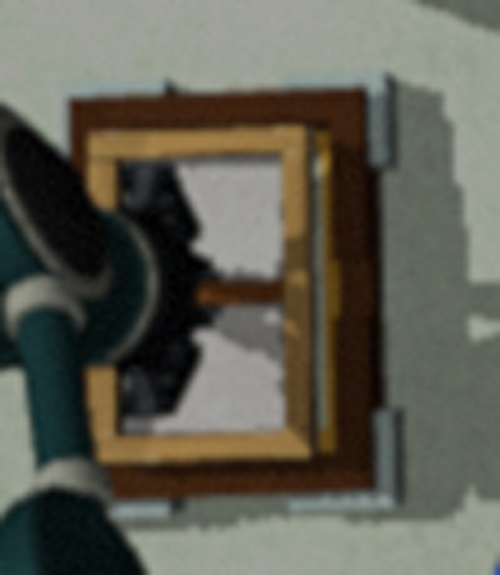

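Run:
```python
from h import *
np.set_printoptions(precision=4,suppress=True)
d=cam("top");e=cam("side")
def P(dd,o,k,pts,z): return np.array([at(dd,o[0]+(x+.5)/k-.5,o[1]+(y+.5)/k-.5,z)[:2] for x,y in pts])
z=.0747
t=P(d,(100,155),5,[(309,125),(313,458)],z); print("panel right edge top-view",t,t.mean(0),"-> c ",t.mean(0)+[0,.06])
s=P(e,(140,220),4,[(115,340),(513,432),(576,215)],z); print("side",s,"c",(s[0]+s[2])/2)
print(np.linalg.norm(s[1]-s[0]),np.linalg.norm(s[2]-s[1]),np.linalg.norm(t[1]-t[0]))
for v in(s[0]-s[1],t[0]-t[1]): print(np.degrees(np.arctan2(v[1],v[0])))
# model-free check: where would panel corner at top .075 project for frame yaw, centre from each
```

```text
panel right edge top-view [[0.6322 0.226 ]
 [0.4508 0.2232]] [0.5415 0.2246] -> c  [0.5415 0.2846]
side [[0.6259 0.3479]
 [0.4487 0.3437]
 [0.451  0.2246]] c [0.5385 0.2863]
0.17732645402655844 0.11904914642168876 0.18142810118364647
1.3795889438276618
0.8995983799776761
```

Panel and frame centres agree within about 2 mm in both views, and yaw within 0.5°. Lowering it in.

```bash
python3 -m crank '0 0 6 0 0 0 240;0 0 12 0 0 0 240;0 0 18 0 0 0 240;0 0 22 0 0 0 240;0 0 22 0 0 0 240;0 0 22 0 0 0 240';  python3 -m crank '0 0 6 0 0 0 240;0 0 11 0 0 0 240;0 0 16 0 0 0 240;0 0 21 0 0 0 240;0 0 24 0 0 0 240;0 0 24 0 0 0 240;0 0 24 0 0 0 240'
python3 - <<'E'
from h import *
e=cam("side"); crop(e,140,220,310,375,4,"pics/s10.png")
e=cam("top"); crop(e,100,155,200,270,5,"pics/t10.png")
E
```

```text
time: 14.42
tool_pos: [0.5399, 0.2857, 0.0424]
tcp_rot: [2.202, 2.24, 0.0]
wrist_force: [0.0, -0.7, -2.9]
width: 0.139
time: 15.3
tool_pos: [0.5399, 0.2857, 0.0184]
tcp_rot: [2.202, 2.24, 0.0]
wrist_force: [-0.9, -0.1, -3.1]
width: 0.14
```

View pics/s10.png

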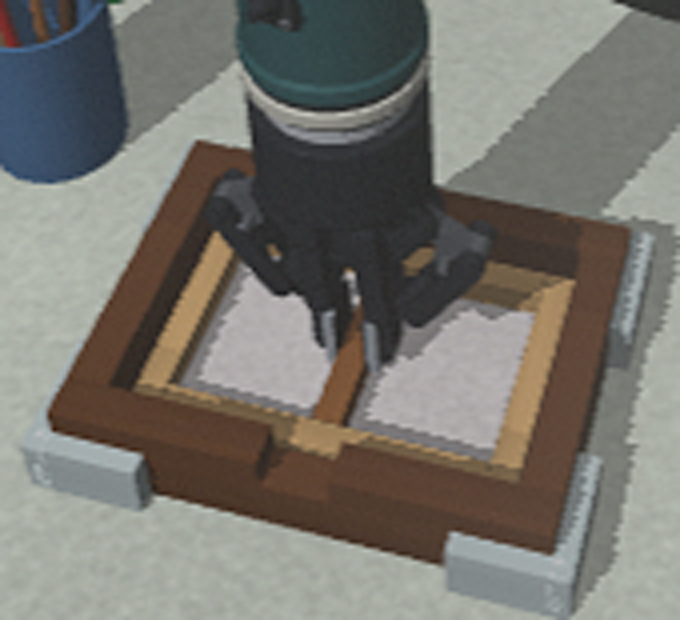

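View pics/t10.png

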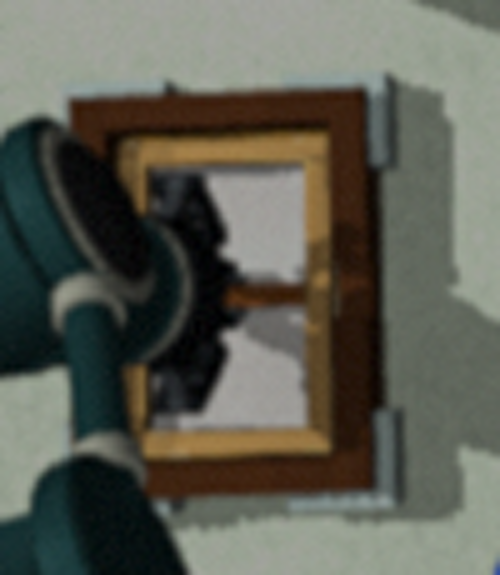

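The panel is inside the opening in both views, with the load still carried (−3 N). I'll take the last millimetres slowly.

```bash
python3 -m crank '0 0 1 0 0 0 240;0 0 2 0 0 0 240;0 0 2 0 0 0 240';python3 -m crank '0 0 1 0 0 0 240;0 0 1.5 0 0 0 240;0 0 1.5 0 0 0 240'
```

```text
time: 15.78
tool_pos: [0.5396, 0.2856, 0.0162]
tcp_rot: [-2.202, -2.24, 0.0]
wrist_force: [0.8, -0.0, -5.0]
width: 0.14
time: 16.15
tool_pos: [0.5399, 0.2857, 0.0151]
tcp_rot: [2.202, 2.24, 0.0]
wrist_force: [-0.4, -1.4, 0.5]
width: 0.139
```

Contact: the weight is now taken by the lip. Releasing and rising.

```bash
python3 -m crank '0 0 0 0 0 0 200;0 0 0 0 0 0 160;0 0 0 0 0 0 150;0 0 0 0 0 0 150;0 0 -2 0 0 0 150;0 0 -20 0 0 0 150;0 0 -60 0 0 0 135;0 0 -110 0 0 0 135;0 0 -130 0 0 0 135;0 0 -130 0 0 0 135;0 0 -130 0 0 0 135'; python3 go.py .668 -.005 .12 11
python3 - <<'E'
from h import *
e=cam("side"); crop(e,140,220,310,375,4,"pics/s11.png")
e=cam("top"); crop(e,100,155,200,270,5,"pics/t11.png")
E
```

```text
time: 17.52
tool_pos: [0.5386, 0.285, 0.1431]
tcp_rot: [-2.202, -2.24, 0.004]
wrist_force: [0.2, 0.1, -1.1]
width: 0.469
time 17.52 pos [0.5386 0.285  0.1431] shift [-292.2  124.5   23.1] turn [-1.3000e-03  2.8000e-03  1.3958e+00]
```

View pics/s11.png

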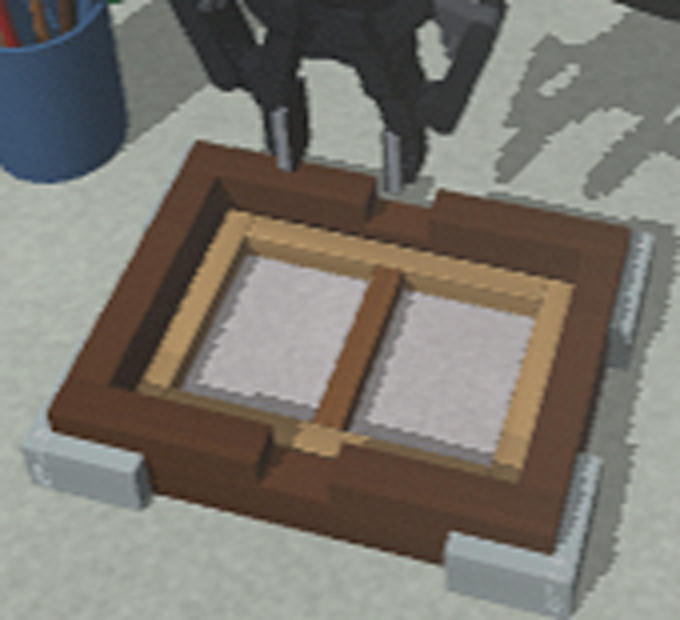

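Panel lies flush on the lip, with even margins all around. On to the batten, moving sideways first to stay clear of the brush jar.

```bash
python3 -m crank '-30 0 0 0 0 0.1 135;-80 0 0 0 0 0.26 135;-130 10 0 0 0 0.42 135;-180 20 0 0 0 0.58 135;-225 40 0 0 0 0.74 135;-260 65 0 0 0 0.9 135;-285 90 0 0 0 1.06 135;-292 110 0 0 0 1.22 135;-292 124 0 0 0 1.36 135;-292 124.5 10 0 0 1.396 135;-292 124.5 20 0 0 1.396 135;-292 124.5 20 0 0 1.396 135;-292 124.5 20 0 0 1.396 135'; python3 go.py .668 -.005 .06 11
python3 - <<'E'
from h import *
e=cam("side"); crop(e,150,140,300,240,5,"pics/s12.png")
e=cam("top"); crop(e,200,100,300,210,5,"pics/t12.png")
E
```

```text
time: 19.25
tool_pos: [0.6686, -0.004, 0.1245]
tcp_rot: [-3.127, -0.302, 0.001]
wrist_force: [-1.4, -0.1, -0.3]
width: 0.467
time 19.25 pos [ 0.6686 -0.004   0.1245] shift [-0.8  0.9 64.5] turn [-0.0002  0.0006  0.0008]
```

View pics/s12.png

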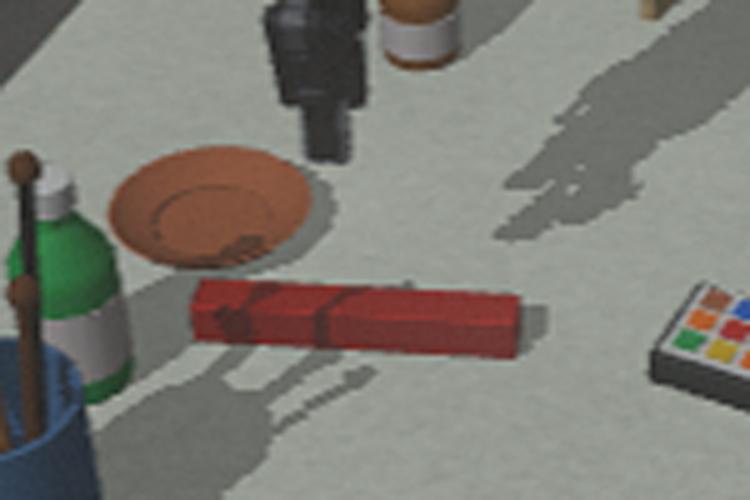

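View pics/t12.png

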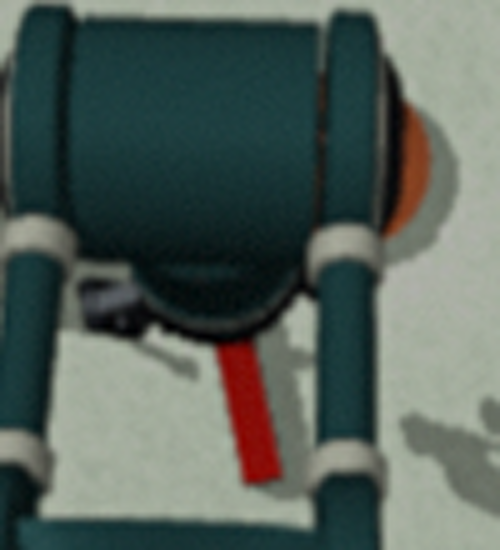

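Run:
```python
from h import *
e=cam("side")
s=np.array([at(e,150+(x+.5)/5-.5,140+(y+.5)/5-.5,.024)[:2] for x,y in[(200,279),(522,294),(519,325),(192,312)]])
print(s.round(4),s.mean(0)); v=(s[0]+s[3]-s[1]-s[2]); print(np.linalg.norm(v)/2,np.degrees(np.arctan2(v[1],v[0])))
```

```text
[[ 7.472e-01 -1.000e-04]
 [ 5.876e-01 -3.300e-02]
 [ 5.820e-01 -9.500e-03]
 [ 7.403e-01  2.520e-02]] [ 0.66429146 -0.00434193]
0.16246238885179493 11.991226716795891
```

```bash
python3 -m crank '-2 1 30 0 0 0 135;-2 1 60 0 0 0 135;-2 1 80 0 0 0 135;-2 1 80 0 0 0 135;-2 1 80 0 0 0 135'
python3 - <<'E'
from h import *
e=cam("side"); crop(e,150,140,300,240,5,"pics/s13.png")
E
python3 go.py .667 -.005 .009 11.3
```

```text
time: 20.02
tool_pos: [0.6684, -0.0056, 0.0459]
tcp_rot: [3.127, 0.301, 0.003]
wrist_force: [1.0, -0.5, -0.4]
width: 0.47
time 20.07 pos [ 0.6688 -0.0056  0.0464] shift [-1.8 -1.  37.4] turn [ 0.0006 -0.0026 -0.0054]
```

View pics/s13.png

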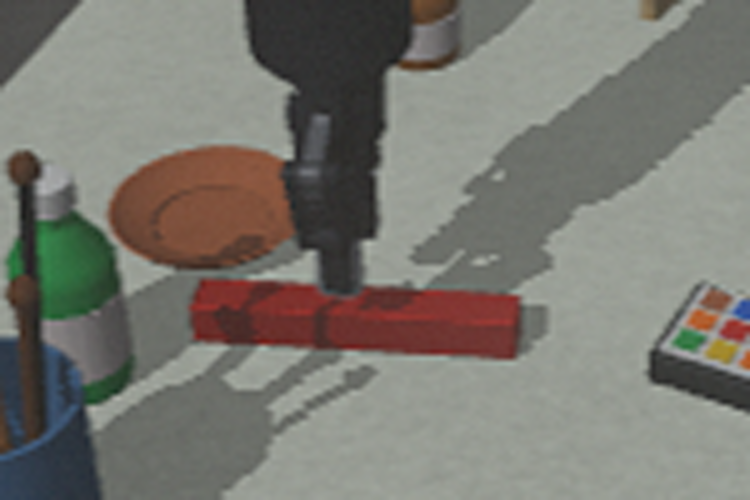

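Fingers are centred on the batten; the near fingertip shows at crop (340,292). Descending with an eye on force.

```bash
python3 -m crank '-1 0 10 0 0 0 125;-1 0 20 0 0 0 125;-1 0 20 0 0 0 125'; python3 -m crank '0 0 10 0 0 0 125;0 0 17 0 0 0 125;0 0 17 0 0 0 125'
python3 - <<'E'
from h import *
e=cam("side"); crop(e,150,140,300,240,5,"pics/s14.png")
E
```

```text
time: 20.45
tool_pos: [0.6651, -0.0057, 0.0232]
tcp_rot: [-3.127, -0.301, 0.004]
wrist_force: [-0.0, -0.2, 0.1]
width: 0.508
time: 20.82
tool_pos: [0.6656, -0.0058, 0.0066]
tcp_rot: [-3.127, -0.301, 0.003]
wrist_force: [0.3, 0.7, -0.6]
width: 0.51
```

View pics/s14.png

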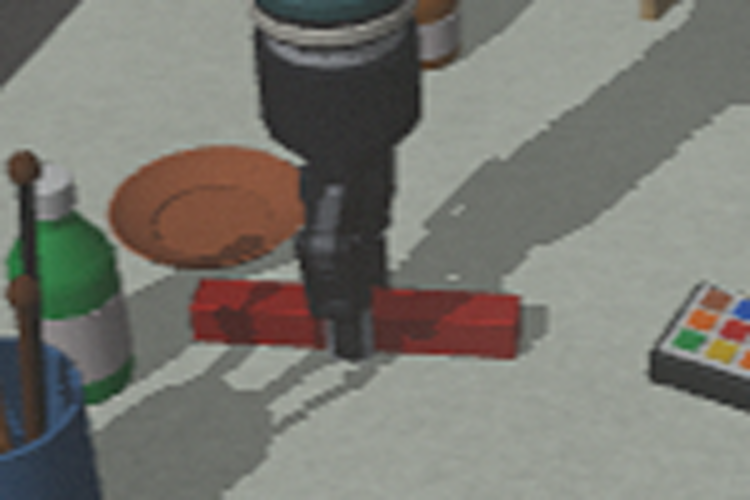

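```bash
python3 -m crank '0 0 -1 0 0 0 160;0 0 -1 0 0 0 220;0 0 -1 0 0 0 220;0 0 -1 0 0 0 220;0 0 -1 0 0 0 220;0 0 -6 0 0 0 220;0 0 -20 0 0 0 220;0 0 -50 0 0 0 220;0 0 -90 0 0 0 220;0 0 -120 0 0 0 220;0 0 -130 0 0 0 220;0 0 -130 0 0 0 220;0 0 -130 0 0 0 220' 40; python3 go.py .54 .285 .1 91
python3 - <<'E'
from h import *
e=cam("side"); crop(e,150,120,300,240,5,"pics/s15.png")
E
```

```text
time: 22.5
tool_pos: [0.6651, -0.0057, 0.1359]
tcp_rot: [-3.127, -0.301, 0.005]
wrist_force: [0.8, 0.9, -1.5]
width: 0.269
time 22.50 pos [ 0.6651 -0.0057  0.1359] shift [ -67.3 -309.2   36.3] turn [-0.0028  0.002  -1.3965]
```

View pics/s15.png

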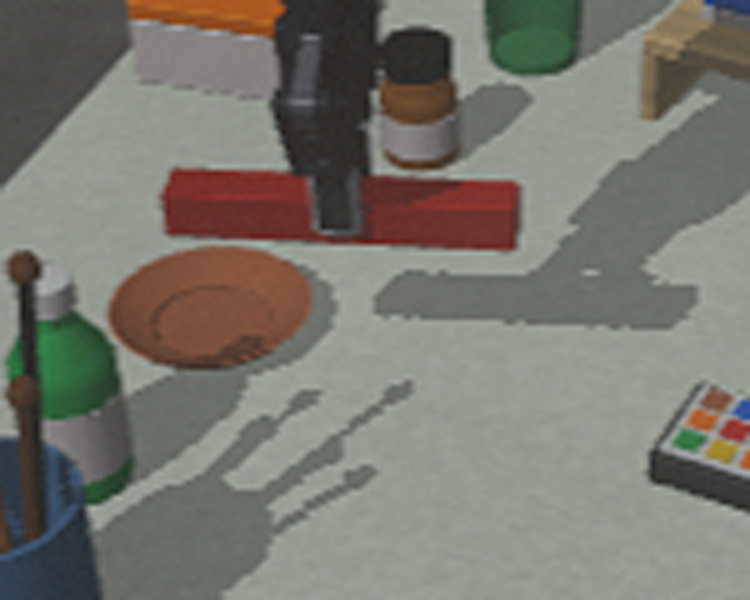

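```bash
python3 -m crank '-40 -8 0 0 0 0 220;-80 -15 0 0 0 -0.1 220;-108 -40 0 0 0 -0.25 220;-106 -80 0 0 0 -0.4 220;-100 -120 0 0 0 -0.55 220;-94 -160 0 0 0 -0.7 220;-88 -200 0 0 0 -0.85 220;-82 -240 0 0 0 -1 220;-75 -280 0 0 0 -1.15 220;-69 -303 0 0 0 -1.28 220;-67 -309 0 0 0 -1.38 220;-67 -309 10 0 0 -1.3965 220;-67 -309 20 0 0 -1.3965 220;-67 -309 20 0 0 -1.3965 220;-67 -309 20 0 0 -1.3965 220'; python3 go.py .54 .285 .07 91
python3 - <<'E'
from h import *
e=cam("side"); crop(e,140,200,310,375,4,"pics/s16.png")
e=cam("top"); crop(e,90,150,200,270,5,"pics/t16.png")
E
```

```text
time: 24.42
tool_pos: [0.5417, 0.2843, 0.1174]
tcp_rot: [-2.203, -2.239, 0.001]
wrist_force: [-0.2, 0.2, 0.1]
width: 0.272
time 24.43 pos [0.5417 0.2843 0.1174] shift [ 0.8 -1.7 47.4] turn [-0.0005  0.0002 -0.0011]
```

View pics/s16.png

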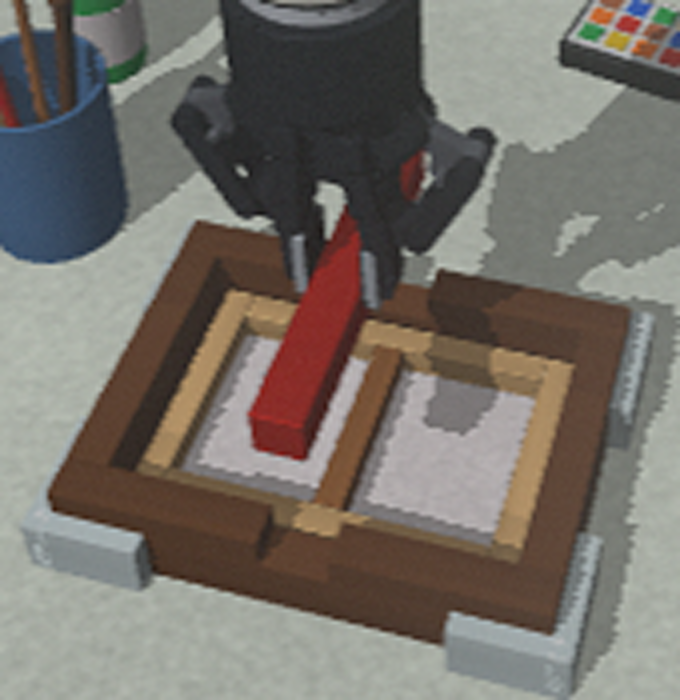

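View pics/t16.png

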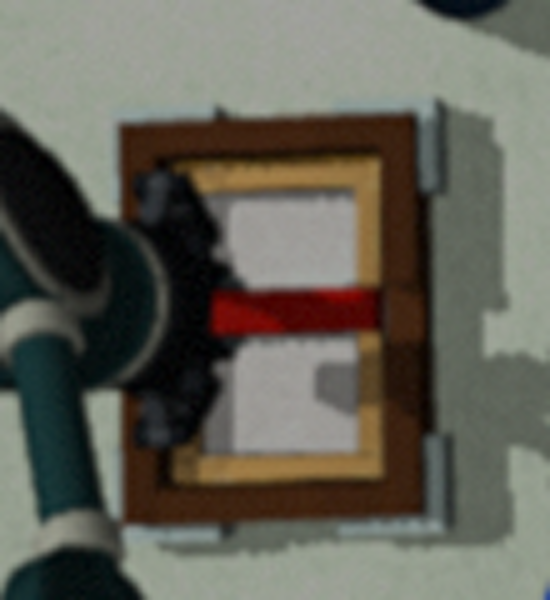

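Batten held square above the frame's middle. I'll lower it to just above the rim and compare it with the notches.

```bash
python3 -m crank '1 -1 15 0 0 0 220;1 -1 35 0 0 0 220;1 -1 50 0 0 0 220;1 -1 57 0 0 0 220;1 -1 57 0 0 0 220;1 -1 57 0 0 0 220';  python3 go.py .54 .285 .036 91;python3 - <<'E'
from h import *
e=cam("side"); crop(e,160,230,300,375,5,"pics/s17.png")
e=cam("top"); crop(e,100,170,190,260,7,"pics/t17.png")
E
```

```text
time: 25.28
tool_pos: [0.5413, 0.286, 0.0613]
tcp_rot: [2.202, 2.241, 0.001]
wrist_force: [0.7, 0.2, -0.5]
width: 0.268
time 25.27 pos [0.5413 0.286  0.0613] shift [-1.  -1.3 25.3] turn [ 0.0009 -0.0004  0.0001]
```

View pics/s17.png

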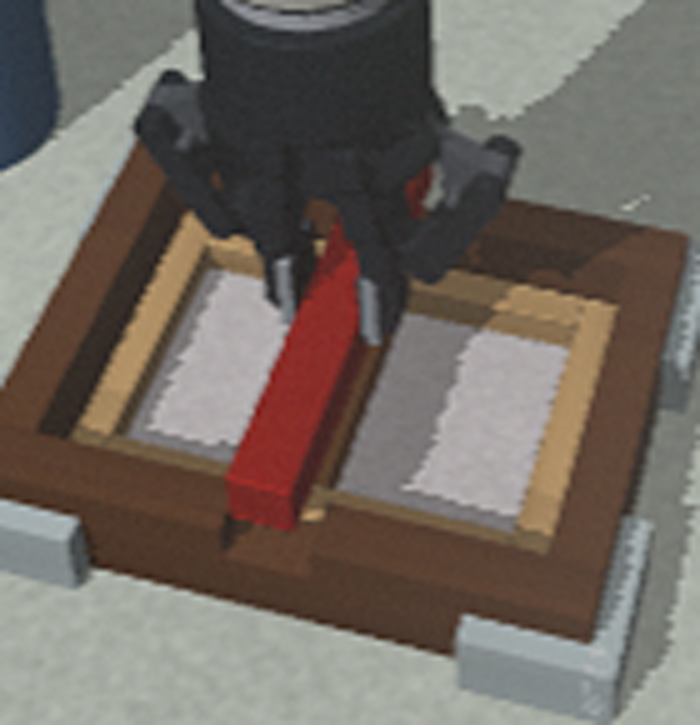

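View pics/t17.png

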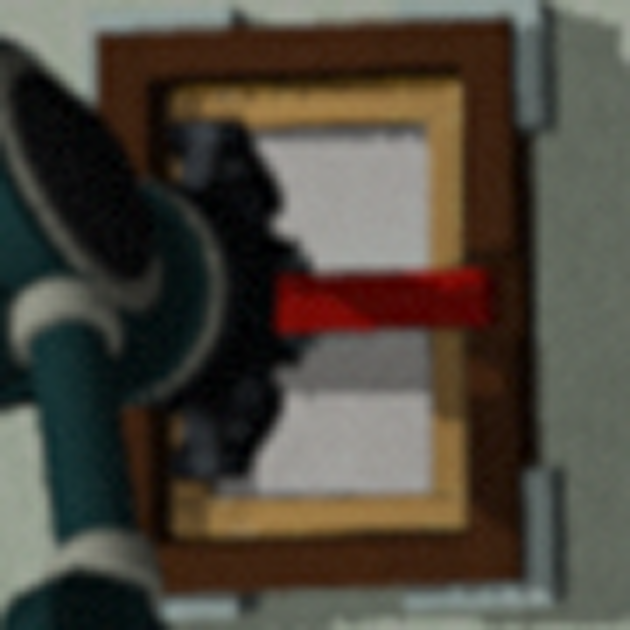

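Run:
```python
from h import *
np.set_printoptions(precision=4,suppress=True)
d=cam("top");e=cam("side")
def P(dd,o,k,pts,z): return np.array([at(dd,o[0]+(x+.5)/k-.5,o[1]+(y+.5)/k-.5,z)[:2] for x,y in pts])
print("side +y end top",P(e,(160,230),5,[(230,483),(293,498)],.0777).tolist(),"bottom",P(e,(160,230),5,[(230,512),(291,530)],.0537).tolist())
print("side notch floor outer", P(e,(140,250),4,[(258,358),(330,378)],.028).tolist())
print("top -y end top",P(d,(100,170),7,[(490,268),(492,326)],.0777).tolist())
print("top notch -y floor", P(d,(100,160),5,[(372,237),(374,293)],.028).tolist())
crop(e,190,315,240,365,12,"pics/s18.png")
crop(d,155,195,185,235,14,"pics/t18.png")
```

```text
side +y end top [[0.5467263737257313, 0.37145937559625875], [0.5249031278514266, 0.37092802542955106]] bottom [[0.5506164987861663, 0.36747702625543754], [0.5284491665183826, 0.36809919845527056]]
side notch floor outer [[0.5563119204016357, 0.3661736093995506], [0.5231024052512762, 0.3664022828625195]]
top -y end top [[0.5542200163742609, 0.20268647210764346], [0.5317114935715006, 0.20186263740093285]]
top notch -y floor [[0.5584564751992243, 0.20149494659565176], [0.526513992279478, 0.2003158684801892]]
```

View pics/s18.png

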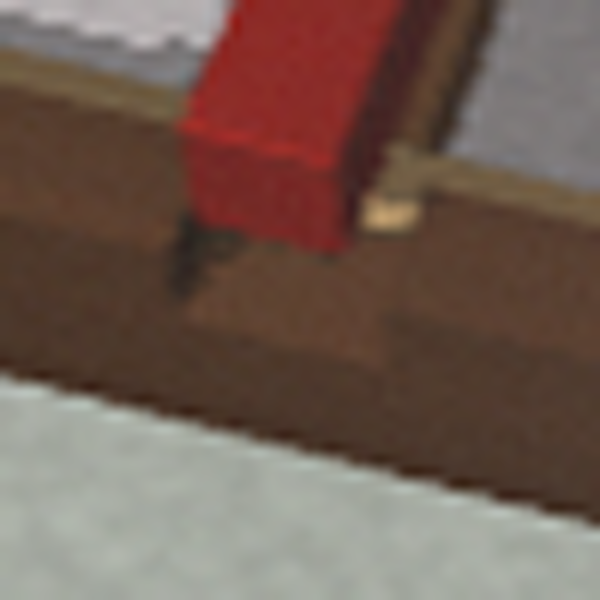

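View pics/t18.png

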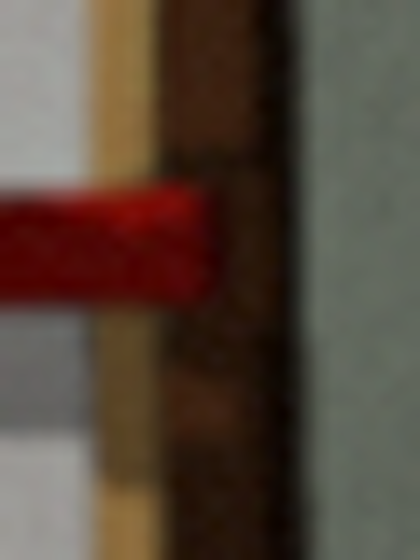

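Batten and notch agree at both ends: −y end 543 against 542.5 mm, +y end about 538–539.5 against 539.7 mm. Lowering.

```bash
python3 -m crank '0 0 5 0 0 0 220;0 0 10 0 0 0 220;0 0 15 0 0 0 220;0 0 20 0 0 0 220;0 0 21 0 0 0 220;0 0 21 0 0 0 220'
python3 - <<'E'
from h import *
e=cam("side"); crop(e,160,230,300,375,5,"pics/s19.png")
e=cam("top"); crop(e,100,170,190,260,7,"pics/t19.png")
E
```

```text
time: 26.22
tool_pos: [0.5408, 0.2857, 0.0396]
tcp_rot: [-2.202, -2.241, 0.0]
wrist_force: [-0.2, 0.1, -0.6]
width: 0.269
```

View pics/s19.png

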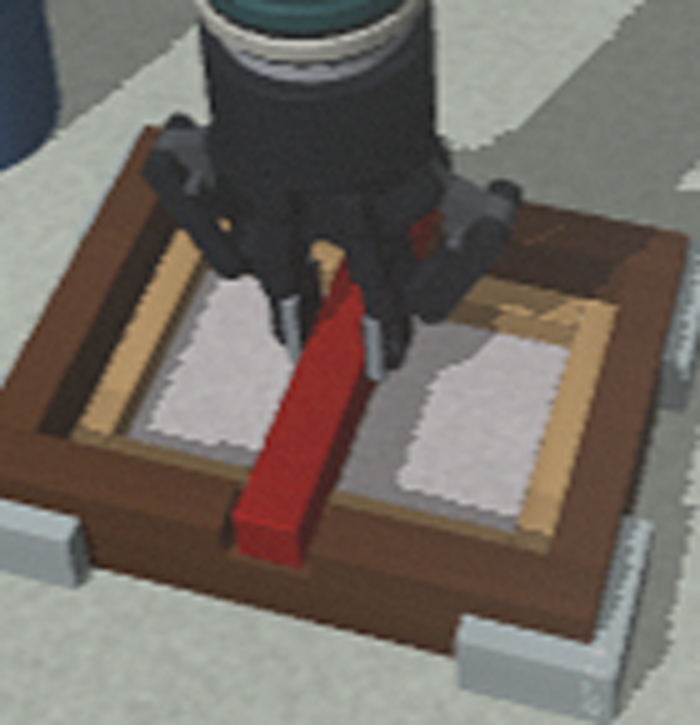

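View pics/t19.png

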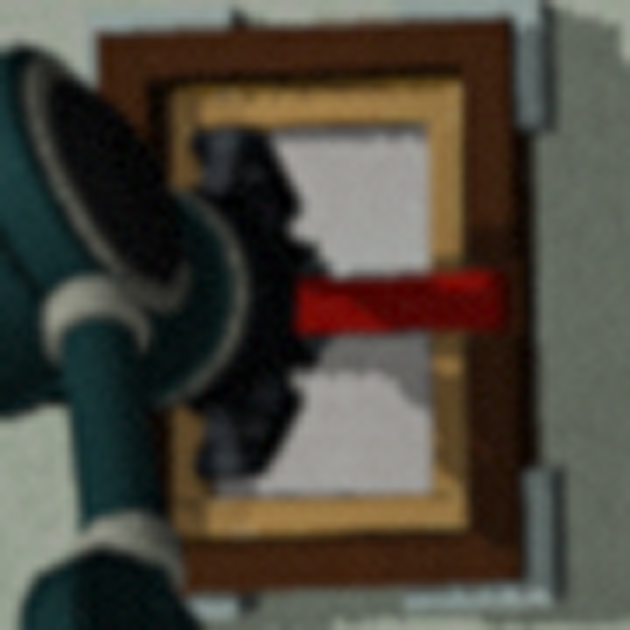

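Batten end sits inside the notch (side crop (235–303, 520–565)). Taking the last few millimetres to contact.

```bash
python3 -m crank '0 0 1 0 0 0 220;0 0 2 0 0 0 220;0 0 3 0 0 0 220;0 0 3 0 0 0 220'; python3 -m crank '0 0 0.7 0 0 0 220;0 0 1.3 0 0 0 220;0 0 1.3 0 0 0 220'
```

```text
time: 26.82
tool_pos: [0.5409, 0.2858, 0.0375]
tcp_rot: [2.202, 2.241, 0.0]
wrist_force: [-2.5, -2.0, 4.9]
width: 0.269
time: 27.2
tool_pos: [0.5409, 0.2858, 0.0375]
tcp_rot: [2.202, 2.241, 0.0]
wrist_force: [-5.0, -2.4, 12.2]
width: 0.27
```

Contact is at 37.5 mm, about 2 mm above what I expected. I'll ease off and check whether it is home or caught on an edge.

```bash
python3 -m crank '0 0 -1.5 0 0 0 220;0 0 -1.5 0 0 0 220'
python3 - <<'E'
from h import *
np.set_printoptions(precision=4,suppress=True)
e=cam("side"); crop(e,190,315,240,365,12,"pics/s20.png")
d=cam("top"); crop(d,155,195,185,235,14,"pics/t20.png")
E
```

```text
time: 27.45
tool_pos: [0.5411, 0.2859, 0.0375]
tcp_rot: [2.202, 2.241, 0.001]
wrist_force: [-0.8, -0.8, 4.8]
width: 0.266
```

View pics/s20.png

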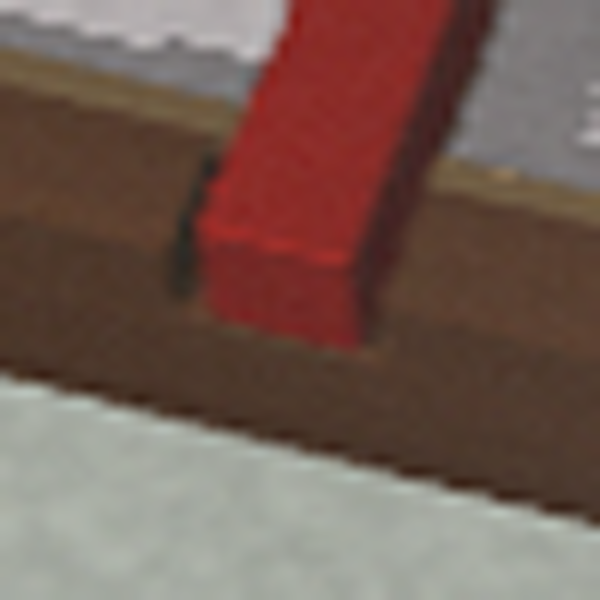

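View pics/t20.png

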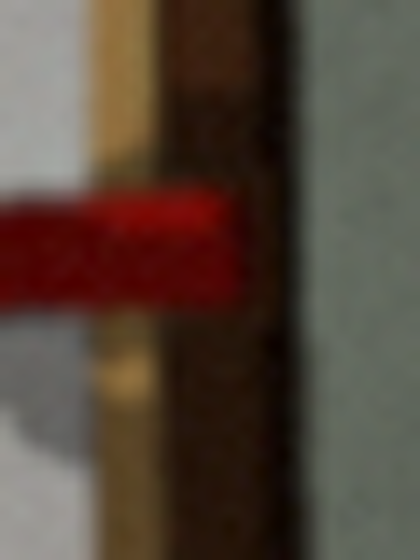

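The batten's lower end edge lies on the notch floor, so it is home with slack on both sides. Letting go and rising.

```bash
python3 -m crank '0 0 -0.5 0 0 0 180;0 0 -0.5 0 0 0 140;0 0 -0.5 0 0 0 125;0 0 -0.5 0 0 0 125;0 0 -2 0 0 0 125;0 0 -10 0 0 0 125;0 0 -40 0 0 0 125;0 0 -90 0 0 0 125;0 0 -140 0 0 0 125;0 0 -180 0 0 0 125;0 0 -180 0 0 0 125;0 0 -180 0 0 0 125'
python3 - <<'E'
from h import *
e=cam("side"); crop(e,140,220,310,375,4,"pics/s21.png"); cv2.imwrite("pics/s21f.png",e["pixels"][:,:,::-1])
e=cam("top"); cv2.imwrite("pics/t21.png",e["pixels"][:,:,::-1])
E
```

```text
time: 29.05
tool_pos: [0.5406, 0.2857, 0.2171]
tcp_rot: [2.202, 2.241, 0.0]
wrist_force: [-0.3, 0.2, -0.5]
width: 0.51
```

View pics/s21.png

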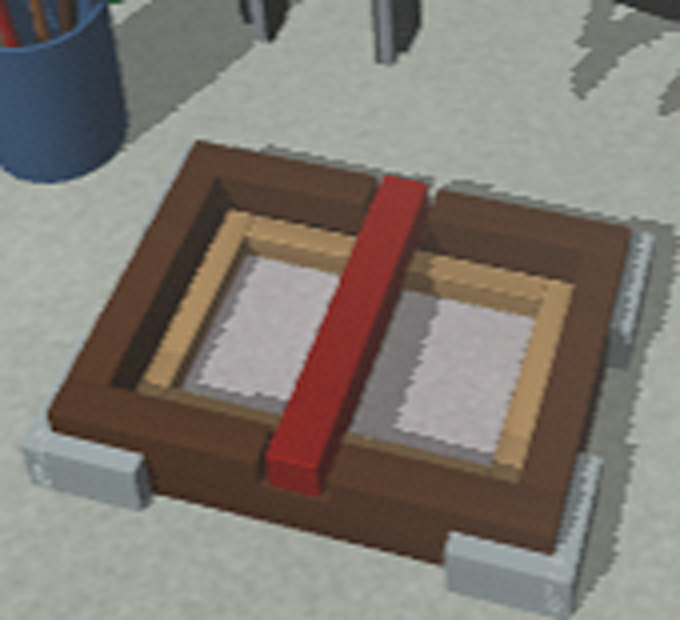

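View pics/t21.png

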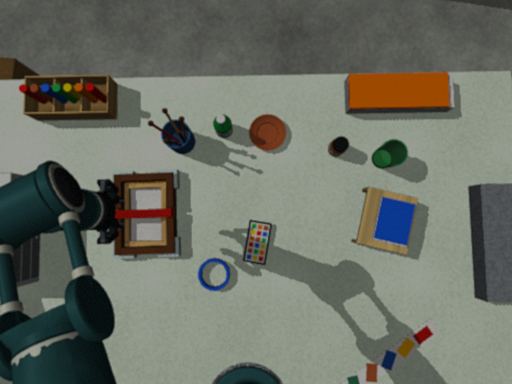

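The batten sits in both notches: its ends are at side crop (405,190) and (297,480), about square. The panel is flush below it and the bystanders are at their original pixels. Handing in.

```bash
python3 -c "
from workcell import job; print(job.finish_job())"
```

```text
the job is handed in; nothing more can be done
None
```

The panel is home in the frame with the batten across it in both notches, and I handed the job in at about 29 s of the 72 s allowed. No verdict was reported.

I drew the panel about 136 mm out of the shelf by its end bar, laid it flat and let go. I took it again by the middle bar, turned it 105° and set it on the frame's lip. Then I lowered the batten into the notches and released it.

**Last checks:** The final pictures show the panel flush inside the frame, the batten seated in both notches, the gripper clear at about 0.22 m, and no bystander visibly moved. Just before each was lowered, panel and frame centres agreed within about 2 mm and 0.5°, and batten and notches within about 4 mm (at the +y end).

**What disagreed:**
- The two cameras differed by up to 5 mm in absolute position, so I aligned each part to the frame within the same picture.
- The batten met the notch floor about 2 mm higher than I had calculated. A close-up showed it seated, so I put this down to an error in my estimate of the grip height. I did not measure its final height separately.

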